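# Set a metering valve in a dosing unit's drawer

### The job

Pull the drawer of the dosing unit, the low grey unit with the hand pump standing on it, all the way out to its stop. Then turn the wing screw of the valve in that drawer clockwise until it seats, back it off a quarter turn, and finish while still holding the wing between the fingers at that setting, with the drawer still fully out. Leave the drawer of the neighbouring unit shut and do not disturb the loose things on the bench.

Things in the scene. Friction and masses are not known exactly. Their poses are not given: they have to be found in the camera images.
- dosing: dosing unit, fixed: low grey box 220 deep (x) x 180 wide (y) x 100 mm high. Origin at the centre of its underside; its -x is its front, where the drawer comes out. Top: clear cover in front, painted deck behind with a hand pump (dark barrel, green head, 60 mm wide plus a spout to +y, 130 tall) at x +65, y +50 mm. Left or right of the other unit, turned up to 0.22 rad
- spares: the neighbouring unit, fixed: same size, build and drawer as the dosing unit, but with a small round dial gauge (top 175 mm above the bench) instead of the pump. Its drawer is to stay shut
- dosing_drawer (a joint): how far the dosing unit's drawer is out, m: 0 shut, 0.13 at its stop; it starts 0 to 0.03 out. Slides level along the unit's -x with 2.5 N of friction and stays where it is left
- dosing_drawer_handle (a point): middle of the bar handle on the dosing unit's drawer: a level dark steel bar about 10 mm thick and 100 mm long along the unit's y, 35 mm clear of the drawer front (bar centre to front face) and 78 mm above the bench, 22 mm below the top of the unit. Drawer front 92 mm high, 176 mm wide. Axes as the unit's; moves with the drawer
- spares_drawer (a joint): how far the neighbouring unit's drawer is out, m: 0 shut (as it starts)
- screw (a joint): angle of the wing screw, rad: 0 = seated (a hard stop), growing as it is backed off counter-clockwise seen from above; a quarter turn off the seat reads 1.571. It starts between 0.6 and 1.45. Axis vertical; 0.06 N m of friction, stays where it is left, does not rise or sink noticeably
- wing: brass wing of the screw: upright, 10 mm thick (own x), 46 long (own y), 34 tall. Origin on the screw axis, 49 mm above the bench; wing 4 to 38 mm above that. Axes parallel to the unit's at screw angle 0. On the drawer's middle line 60 mm behind its front face, under the clear cover until drawn out. Valve block below it 43 mm above the bench, drawer walls 44, drawer front 92
- wing_grip (a point): the point on the screw axis at which to grip the wing, 76 mm above the bench; axes as the wing's
- bottle: loose white bottle, 60 mm wide, 160 mm tall, upright; origin under its centre (bystander)
- jar: loose amber glass jar, 56 mm wide, 70 mm tall; origin under its centre (bystander)
- beaker: loose open white cup, 70 mm wide, 90 mm tall; origin under its centre (bystander)
- wrench: loose steel wrench 180 mm long along its x, lying flat; origin at its middle, underneath (bystander)
- bung: loose steel drum bung, 52 mm wide, 24 mm tall; origin under its centre (bystander)
- can: loose can, 44 mm wide, 70 mm tall, between the units; origin under its centre (bystander)
- brush: loose wooden-handled brush 200 mm long along its x, lying flat; origin at its middle, underneath (bystander)

How it is judged:
On the way, in this order (a step that is already met when the one before it is completed fails the run):
1. the dosing unit's drawer is out at its stop (more than 122 of 130 mm) (value of joint dosing_drawer above 0.122 m), for 0.1 s.
2. the screw is turned home onto its seat (within 0.06 rad) with the drawer out (value of joint screw below 0.06 rad and value of joint dosing_drawer above 0.122 m), for 0.1 s.
At the end, for the whole second after the job is handed in: The drawer is out at its stop (over 122 mm), the screw stands still a quarter turn off its seat (1.571 +- 0.22 rad), the fingers still hold its wing (over 3 N, grasp point within 35 mm of the grip point), and the neighbouring drawer is shut (under 10 mm) (value of joint dosing_drawer above 0.122 m and value of joint screw between 1.351 and 1.791 rad and velocity of joint screw between -0.05 and 0.05 rad/s and contact force between the fingers and wing above 3 N and distance between the grasp point and wing_grip below 0.035 m and value of joint spares_drawer below 0.01 m); the arm keeps its last pose, push and grip.
It fails at once if the neighbouring unit's drawer is pulled out more than 20 mm (value of joint spares_drawer above 0.02 m).
It fails at once if a loose bystander is shifted by more than 40 mm (distance of any of bottle, jar, beaker, wrench, bung, can, brush from where it was at the start of the episode above 0.04 m).
It also fails if it takes over 51 s, if anything falls off the work surface, if the arm or the gripper's body presses on something with over 40 N, if the wrist force passes 120 N, or if a joint passes its speed limit or range.

### The arm

A 6-joint arm with a two-finger parallel gripper is mounted at the origin on the work surface. World frame = base frame: x ahead of the robot, y to its left, z up, the work surface at z = 0. Lengths are in m, angles in rad, forces in N, time in s.
With the tool pointing down it reaches from about 0.4 to 0.825 m from the base axis. Payload 7 kg.
Tool frame: the origin (TCP) lies at the very end of the fingers, on their centre line; the grasp point (between the pads) lies 19 mm behind it; x points along the fingers, y is the direction in which the jaws open and shut, and the axes are right-handed (so a half turn about x gives the same grasp; the last joint's range is limited). The gripper opens to 88 mm and grips with 3 to 60 N. Pads are 19 mm wide; open, the fingers measure 130 mm over their backs; the gripper's body (78 mm by 193 mm) begins 47 mm behind the grasp point.
Start: joints at [1.556, 0.359, 0.012, 0, -1.224, -0.288], TCP at [0.201, 0.644, 0.227] pointing down, gripper open.
Joint ranges: [-3.07, 3.07], [-1.43, 2.12], [-1.02, 1.25], [-3.03, 1.67], [-3.05, -0], [-3.03, 3.03]. Speed limits (rad/s): [2.39, 2.39, 3.01, 3.14, 3.14, 3.14].

### API

Orientations are given as a rotation vector (axis times angle).
In Python, from plant import r gives the robot as it stands. Calls block until the motion is done:
- r.movep(position, orientation): joint-space move of the TCP to a pose.
- r.move_l(position, frame=None, velocity=0.15, guard=None): straight line of the TCP; frame=None keeps the orientation; velocity is the mean speed in m/s. With guard (N) it stops when the force on the tool has changed by that much, and returns True; else False.
- r.move_j(angles): joint-space move.
- r.grip(opening, force=None): finger opening in m; force is the grip in N (None keeps the last); returns when the fingers have stopped.
- r.pause(seconds).
- r.ik(position, orientation): joint angles nearest the present ones, or None.
- r.snapshot(name): name is "scene" or "top" or "wrist"; returns the picture (420x560x3 uint8, blue, green, red); there is no depth.
- r.camera_info(name): a dict with "mtx" (3x3 intrinsics, pixels), "k1" (the pictures are not rectified: a ray, as slopes to the right and down, at radius r is drawn at 1 + k1 r^2 times it, then the intrinsics apply), "world_from_camera" (4x4, takes a point from camera to world coordinates). Camera axes: x right, y down, z forward; pixel columns grow to the right and rows downward; lengths in m; the calibration is good to about 2 mm. A picture is of the moment at which its call begins: read the wrist's pose just before it. camera_info takes no time and is no camera call; for the wrist camera it gives the pose at the moment of the call.
A pose or a line that the arm cannot do raises r.MotionError and nothing moves.
- r.close_job(): hands the job in, once; it reports no verdict.
Trained networks look in the newest picture that a camera, given by its name, has taken for a name from the list of things; names that differ only in an ending like _2 or _b are one class to them, and where a whole thing is asked for, a point or a joint stands for the part that bears it (a point fixed in the world has none). Each returns a list of dicts, best first, with "score" (0 to 1); they miss things now and then, are a little off and sometimes report something else, mostly with a low value. They report only what shows in the picture. A call takes as long as a camera call.
- r.recognise(camera, query): "location" ([row, column] in pixels, amid what is visible of it).
Readings, each from a call of its own:
- r.get_time(): time.
- r.get_joints(): joint angles.
- r.get_dq(): joint speeds.
- r.get_joint_torque(): joint torques, N m.
- r.get_position(): TCP position.
- r.get_tool_rot(): TCP orientation.
- r.get_ft_force(): force on the tool from outside, world axes, zero at the start.
- r.get_moment(): the same for the moment, N m.
- r.get_width(): finger opening in m.
Only numpy, scipy, OpenCV 4.12 (cv2) and the standard library are available. Lean on these libraries where they do the work, as an engineer would, in place of code of your own. Each camera call takes 0.05 s, during which the arm holds its last target. There are 200 camera calls.

## Working session

There is one attempt and no reset: what is moved stays moved. The work goes in short steps, each a Python script; the robot and the scene stay as the last script left them, time stands still between calls to the robot, and variables do not carry over. Pictures are saved under pics/ and viewed, about 8 in all and at most 12, crops included, and the job is handed in when it is done.

```bash
mkdir -p pics; ls; cat > h.py <<'E'
import numpy as np, cv2
from plant import r
from scipy.spatial.transform import Rotation as R
def ray(ci,rc):
    K=np.array(ci["mtx"]);T=np.array(ci["world_from_camera"])
    xd=(rc[1]-K[0,2])/K[0,0]; yd=(rc[0]-K[1,2])/K[1,1]
    d=np.hypot(xd,yd); u=d
    for _ in range(30): u=d/(1+ci["k1"]*u*u)
    s=u/d if d>0 else 1
    return T[:3,3], T[:3,:3]@np.array([xd*s,yd*s,1])
def at_z(ci,rc,z):
    o,d=ray(ci,rc); return o+d*(z-o[2])/d[2]
def proj(ci,p):
    K=np.array(ci["mtx"]);T=np.array(ci["world_from_camera"])
    c=T[:3,:3].T@(np.array(p)-T[:3,3]); x=c[:2]/c[2]; x=x*(1+ci["k1"]*(x@x))
    return np.array([K[1,1]*x[1]+K[1,2],K[0,0]*x[0]+K[0,2]])
def tri(a,b):
    A=[];y=[]
    for o,d in (a,b):
        d=d/np.linalg.norm(d);P=np.eye(3)-np.outer(d,d);A.append(P);y.append(P@o)
    A=np.vstack(A);y=np.hstack(y);p=np.linalg.lstsq(A,y,rcond=None)[0]
    return p,np.linalg.norm(A@p-y)
def down(yaw): # tool x down, tool y (jaw) at yaw in world xy
    j=np.array([np.cos(yaw),np.sin(yaw),0]);x=np.array([0,0,-1.])
    return R.from_matrix(np.c_[x,j,np.cross(x,j)]).as_rotvec()
E
python3 - <<'E'
from h import *
for c in("scene","top"):
    im=r.snapshot(c);cv2.imwrite(f"pics/{c}0.png",im);ci=r.camera_info(c)
    print(c,np.round(ci["world_from_camera"],3).tolist(),ci["k1"],ci["mtx"][0][0])
    for q in["dosing","spares","dosing_drawer_handle","wing","bottle","jar","beaker","wrench","bung","can","brush"]:
        print(q,[(np.round(d["location"]).tolist(),round(d["score"],2),np.round(at_z(ci,d["location"],.05),3)[:2].tolist()) for d in r.recognise(c,q)[:3]])
print(r.get_tool_rot(),R.from_rotvec(r.get_tool_rot()).as_matrix().round(2),r.get_time())
E
```

```text
pics
scene [[0.526, 0.456, -0.718, 1.584], [0.85, -0.279, 0.446, -0.633], [0.003, -0.845, -0.535, 0.85], [0.0, 0.0, 0.0, 1.0]] 0.029558859555768986 402.429459544067
dosing [([270.0, 261.0], 0.68, [0.748, -0.192])]
spares [([234.0, 357.0], 0.76, [0.755, 0.181]), ([235.0, 236.0], 0.32, [0.541, -0.178])]
dosing_drawer_handle [([238.0, 231.0], 0.53, [0.549, -0.2])]
wing []
bottle [([270.0, 167.0], 0.65, [0.6, -0.435])]
jar [([205.0, 383.0], 0.84, [0.66, 0.393]), ([195.0, 294.0], 0.37, [0.411, 0.144]), ([252.0, 146.0], 0.26, [0.473, -0.465])]
beaker [([178.0, 370.0], 0.58, [0.462, 0.502])]
wrench [([258.0, 146.0], 0.6, [0.509, -0.474]), ([268.0, 260.0], 0.31, [0.738, -0.19])]
bung [([195.0, 291.0], 0.52, [0.405, 0.135])]
can [([248.0, 312.0], 0.63, [0.738, 0.002]), ([268.0, 169.0], 0.57, [0.591, -0.428])]
brush [([215.0, 229.0], 0.79, [0.413, -0.142]), ([256.0, 145.0], 0.56, [0.494, -0.472])]
top [[0.018, -0.994, 0.11, 0.429], [-1.0, -0.02, -0.015, 0.008], [0.017, -0.11, -0.994, 1.374], [0.0, 0.0, 0.0, 1.0]] -0.010043533736593691 480.44043248949015
dosing [([158.0, 347.0], 0.85, [0.738, -0.201])]
spares [([148.0, 213.0], 0.76, [0.759, 0.177]), ([160.0, 348.0], 0.48, [0.734, -0.205]), ([266.0, 434.0], 0.42, [0.439, -0.443])]
dosing_drawer_handle [([199.0, 346.0], 0.84, [0.621, -0.201]), ([202.0, 429.0], 0.53, [0.618, -0.431])]
wing []
bottle [([199.0, 431.0], 0.75, [0.626, -0.439])]
jar [([194.0, 121.0], 0.74, [0.621, 0.425])]
beaker [([249.0, 87.0], 0.6, [0.468, 0.51])]
wrench [([269.0, 432.0], 0.74, [0.433, -0.436])]
bung [([292.0, 214.0], 0.69, [0.36, 0.161])]
can []
brush [([292.0, 313.0], 0.97, [0.363, -0.109])]
[-2.05843809  0.31408187  2.05837491] [[ 0.   -0.3  -0.95]
 [-0.   -0.95  0.3 ]
 [-1.    0.   -0.  ]] 1.2
```

View pics/top0.png

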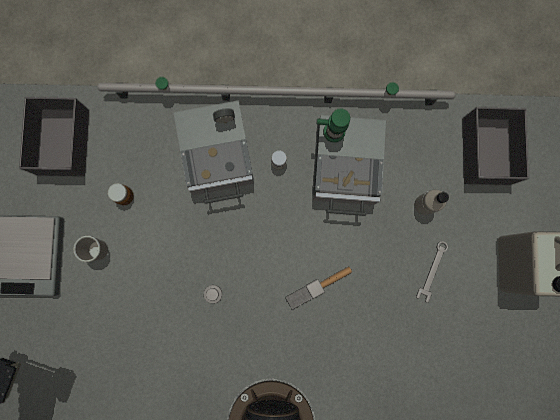

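View pics/scene0.png

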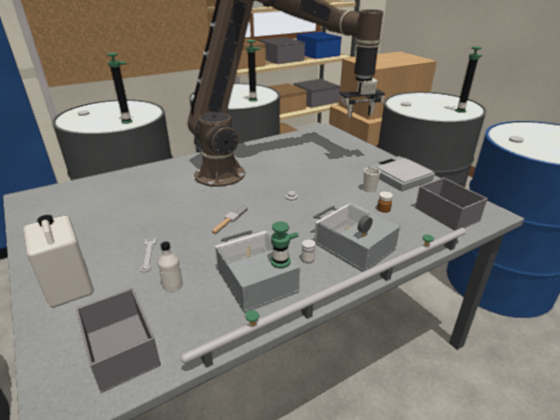

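The top view shows the dosing unit on the right (pump at 338,122; drawer front along row ~197; handle around rows 211–221, col 343) and the spares unit on the left. The scene view agrees. Next I'll take closer wrist views.

```bash
python3 - <<'E'
from h import *
for i,(p) in enumerate([(0.50,-0.20,0.36),(0.56,-0.20,0.36)]):
    best=None
    q=r.ik(p,down(np.pi)); print(q)
    r.movep(p,down(np.pi)); r.pause(.2)
    ci=r.camera_info("wrist"); im=r.snapshot("wrist"); cv2.imwrite(f"pics/w{i}.png",im)
    np.save(f"w{i}.npy",ci,allow_pickle=True)
    print(np.round(ci["world_from_camera"],3).tolist(),ci["mtx"][0][0])
    for q in["dosing_drawer_handle","wing","dosing"]:
        print(q,[(np.round(d["location"],1).tolist(),round(d["score"],2),np.round(at_z(ci,d["location"],.078),3)[:2].tolist()) for d in r.recognise("wrist",q)[:3]])
print(r.get_time(),r.get_position())
im=cv2.imread("pics/top0.png")[85:245,270:430];cv2.imwrite("pics/topc.png",cv2.resize(im,None,fx=3.5,fy=3.5,interpolation=2))
E
```

```text
[-0.01634728  0.07254301 -0.05893281  0.         -1.43932051  0.01634728]
[[-1.0, -0.001, -0.001, 0.501], [-0.001, 0.952, 0.307, -0.283], [0.001, 0.307, -0.952, 0.518], [0.0, 0.0, 0.0, 1.0]] 317.3995427720829
dosing_drawer_handle [([163.8, 192.4], 0.87, [0.62, -0.205])]
wing []
dosing [([168.6, 110.9], 0.78, [0.739, -0.198])]
[-0.01460529  0.17099244  0.05514789  0.         -1.45495178  0.01460529]
[[-1.0, -0.0, 0.0, 0.561], [-0.0, 0.952, 0.307, -0.284], [-0.0, 0.307, -0.952, 0.519], [0.0, 0.0, 0.0, 1.0]] 317.3995427720829
dosing_drawer_handle [([165.1, 232.3], 0.86, [0.624, -0.203])]
wing []
dosing [([171.3, 149.2], 0.89, [0.743, -0.195])]
5.5167 [ 0.55961582 -0.20005488  0.36059375]
```

View pics/w0.png

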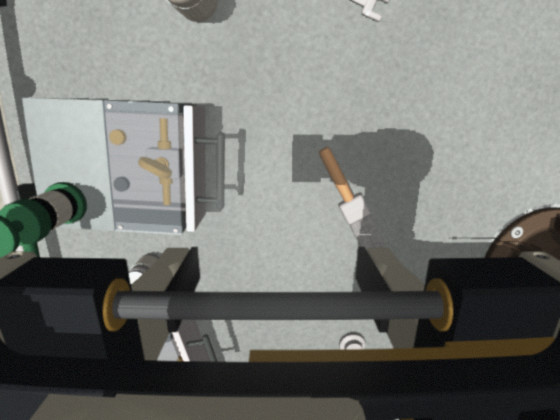

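View pics/topc.png

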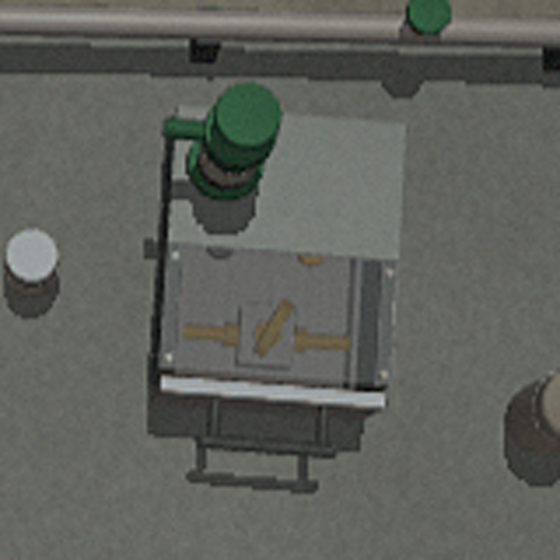

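w0 shows the handle bar at col ~220, rows 135–208, its shadow at col ~242, the white drawer front at col ~190, rows 106–230, and the wing near (165,155). I'll enlarge both wrist views for exact pixels.

```bash
python3 - <<'E'
import cv2,numpy as np
a=cv2.imread("pics/w0.png")[95:245,140:260];b=cv2.imread("pics/w1.png")[95:245,180:300]
o=[cv2.resize(cv2.convertScaleAbs(x,alpha=1.6),(400,500),interpolation=cv2.INTER_CUBIC) for x in(a,b)]
cv2.imwrite("pics/wc.png",np.hstack(o))
E
```

```text
(no output)
```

View pics/wc.png

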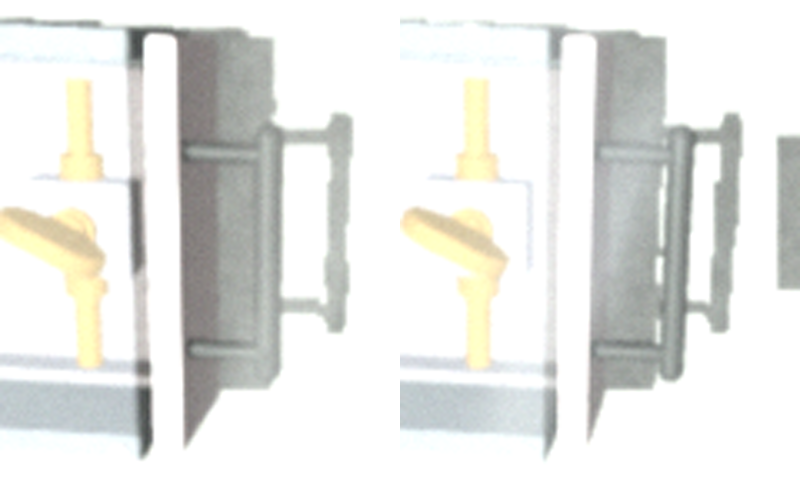

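```bash
python3 - <<'E'
from h import *
C=[np.load(f"w{i}.npy",allow_pickle=True).item() for i in(0,1)]
def px(i,x,y): return [95+y*.3,(140,180)[i]+x*.3]
# resize factor 400/120
P={"bar_t":((269,128),(281,128)),"bar_b":((268,378),(272,376)),"fr_t":((177,36),(196,36)),"fr_b":((184,446),(187,440)),
 "wing_a":((5,212),(8,212)),"wing_b":((98,272),(102,272))}
for k,(a,b) in P.items():
    ca,cb=px(0,*a),px(1,*b)
    p,e=tri(ray(C[0],ca),ray(C[1],cb)); z={"b":.078,"f":.092,"w":.087}[k[0]]
    print(k,p.round(4),round(e,4),"atz",at_z(C[0],ca,z).round(4),at_z(C[1],cb,z).round(4))
E
```

```text
bar_t [ 0.5785 -0.2464  0.0773] 0.0002 atz [ 0.5784 -0.2463  0.078 ] [ 0.5785 -0.2466  0.078 ]
bar_b [ 0.5834 -0.1409  0.0827] 0.0008 atz [ 0.5844 -0.1387  0.078 ] [ 0.5837 -0.14    0.078 ]
fr_t [ 0.6107 -0.2829  0.0896] 0.0001 atz [ 0.6101 -0.2828  0.092 ] [ 0.6104 -0.2829  0.092 ]
fr_b [ 0.6204 -0.1132  0.0906] 0.0021 atz [ 0.6201 -0.1122  0.092 ] [ 0.6202 -0.1154  0.092 ]
wing_a [ 0.697  -0.2106  0.067 ] 0.0 atz [ 0.6883 -0.2138  0.087 ] [ 0.691  -0.2139  0.087 ]
wing_b [ 0.6565 -0.1854  0.0734] 0.0002 atz [ 0.6518 -0.1883  0.087 ] [ 0.6536 -0.1886  0.087 ]
```

```bash
python3 - <<'E'
from h import *
yaw=-0.056; o=np.array([-np.cos(yaw),-np.sin(yaw),0]); b=np.array([.5813,-.195,0])
rv=down(np.pi+yaw)
r.grip(.018,40)
r.movep(b+[0,0,.16],rv); print(r.get_position())
g=r.move_l(b+[0,0,.062],velocity=.08,guard=6); print("desc",g,r.get_position(),r.get_ft_force())
if not g:
    r.grip(0,40); print("w",r.get_width(),r.get_ft_force())
    if r.get_width()>.006:
        p0=r.get_position()
        g=r.move_l(p0+.145*o,velocity=.08,guard=14); p=r.get_position()
        print("pull",g,p,(p-p0)@o,r.get_ft_force())
print(r.get_time())
im=r.snapshot("top");cv2.imwrite("pics/top1.png",im)
E
```

```text
[ 0.58242011 -0.19529874  0.16151106]
desc False [ 0.58174565 -0.19504889  0.06262067] [-0.26751397  0.60988158  0.62900901]
w 0.009815392126471336 [-1.78773822  0.16462448  3.22644736]
pull True [ 0.45600743 -0.18757471  0.06250919] 0.12560638148001002 [ 3.65664632 -0.928599   -2.21358389]
10.6667
```

```bash
python3 - <<'E'
from h import *
yaw=-0.056; o=np.array([-np.cos(yaw),-np.sin(yaw),0])
p0=r.get_position()
g=r.move_l(p0+.02*o,velocity=.02,guard=22); p=r.get_position()
print("pull",g,p,(p-p0)@o,r.get_ft_force(),r.get_width())
r.move_l(p0,velocity=.03) if (p-p0)@o>.01 else r.pause(.1)
print(r.get_position(),r.get_ft_force())
r.grip(.02); p=r.get_position(); r.move_l([p[0],p[1],.16],velocity=.15)
C=[]
for i,d in enumerate([(-.02,-.0),(.03,0)]):
    r.movep([p[0]+d[0],p[1]+d[1],.30],down(np.pi)); r.pause(.15)
    ci=r.camera_info("wrist");im=r.snapshot("wrist");cv2.imwrite(f"pics/v{i}.png",im);np.save(f"v{i}.npy",ci,allow_pickle=True)
    for q in["wing","dosing_drawer_handle"]: print(q,[(np.round(d["location"],1).tolist(),round(d["score"],2),np.round(at_z(ci,d["location"],.078),3)[:2].tolist()) for d in r.recognise("wrist",q)[:2]])
    C.append(im)
print(r.get_time())
a=[cv2.resize(cv2.convertScaleAbs(x[60:260,60:320],alpha=1.3),None,fx=1.5,fy=1.5,interpolation=2) for x in C]
cv2.imwrite("pics/vc.png",np.hstack(a))
E
```

```text
pull True [ 0.45608446 -0.18758672  0.06248774] -0.00010646877899418021 [ 0.53907221 -0.0381987  -0.57353895] 0.009636186771123927
[ 0.45611241 -0.18759267  0.06248408] [ 1.22724772 -0.89209378  0.81668372]
wing [([173.8, 183.7], 0.69, [0.55, -0.191])]
dosing_drawer_handle [([162.1, 177.6], 0.82, [0.556, -0.206]), ([349.9, 115.3], 0.59, [0.682, 0.079])]
wing [([173.4, 221.4], 0.83, [0.555, -0.191]), ([279.5, 112.4], 0.7, [0.715, -0.042])]
dosing_drawer_handle [([163.5, 215.4], 0.75, [0.561, -0.204]), ([171.8, 224.7], 0.7, [0.55, -0.193])]
14.075
```

View pics/vc.png

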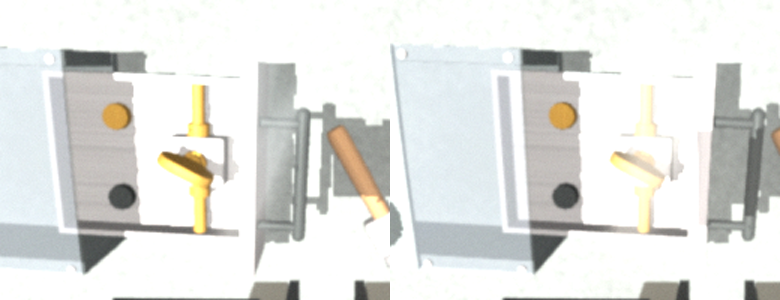

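Both views show the drawer fully drawn and the wing uncovered, with its ends at about (160,158)–(212,185) and (222,158)–(272,186) in the crops. Those pixels go into the triangulation.

```bash
python3 - <<'E'
from h import *
C=[np.load(f"v{i}.npy",allow_pickle=True).item() for i in(0,1)]
px=lambda x,y:[60+y/1.5,60+x/1.5]
P={"wa":((161,157),(223,157)),"wb":((211,183),(271,184)),"bar_t":((303,112),(369,112)),"bar_b":((299,237),(359,235)),"blk_tr":((229,137),(285,138))}
for k,(a,b) in P.items():
    ca,cb=px(*a),px(*b); p,e=tri(ray(C[0],ca),ray(C[1],cb)); z={"ba":.078,"wa":.087,"wb":.087,"bl":.043}[k[:2]]
    print(k,p.round(4),round(e,4),at_z(C[0],ca,z).round(4),at_z(C[1],cb,z).round(4))
x=[cv2.resize(cv2.imread(f"pics/v{i}.png")[135:200,c:c+65],(400,400),interpolation=2) for i,c in((0,155),(1,193))]
cv2.imwrite("pics/vd.png",np.hstack(x))
E
```

```text
wa [ 0.5704 -0.2015  0.0739] 0.0003 [ 0.5658 -0.2041  0.087 ] [ 0.5676 -0.2037  0.087 ]
wb [ 0.5329 -0.1773  0.0658] 0.0008 [ 0.5276 -0.1829  0.087 ] [ 0.5304 -0.1818  0.087 ]
bar_t [ 0.4534 -0.2383  0.0863] 0.0001 [ 0.4538 -0.2375  0.078 ] [ 0.4527 -0.2376  0.078 ]
bar_b [ 0.4585 -0.1353  0.0801] 0.001 [ 0.4586 -0.1339  0.078 ] [ 0.4584 -0.1353  0.078 ]
blk_tr [ 0.5236 -0.2102  0.0244] 0.0008 [ 0.5198 -0.2133  0.043 ] [ 0.522  -0.2123  0.043 ]
```

View pics/vd.png

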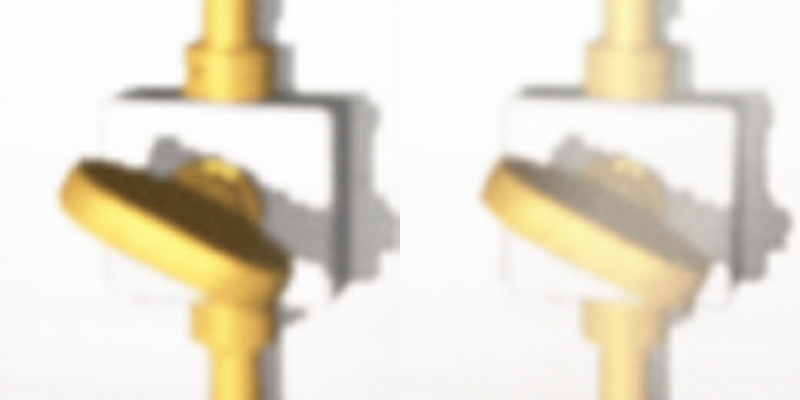

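```bash
python3 - <<'E'
from h import *
C=[np.load(f"v{i}.npy",allow_pickle=True).item() for i in(0,1)]
s=400/65
f=lambda i,x,y:[135+y/s,(155,193)[i]+x/s]
for n,a,b in(("A",(75,190),(497,190)),("B",(280,285),(698,285)),("mid",(177,238),(598,238))):
    ca,cb=f(0,*a),f(1,b[0]-400,b[1]);p,e=tri(ray(C[0],ca),ray(C[1],cb))
    print(n,p.round(4),round(e,4),at_z(C[0],ca,.087).round(4),at_z(C[1],cb,.087).round(4))
E
```

```text
A [ 0.5698 -0.2006  0.0766] 0.0003 [ 0.5662 -0.2027  0.087 ] [ 0.5676 -0.2023  0.087 ]
B [ 0.5309 -0.1806  0.0743] 0.0002 [ 0.5278 -0.1838  0.087 ] [ 0.5294 -0.1835  0.087 ]
mid [ 0.5502 -0.1909  0.0768] 0.0002 [ 0.5472 -0.1932  0.087 ] [ 0.5485 -0.1928  0.087 ]
```

```bash
cat >> h.py <<'E'
UY=-0.056
def theta():
    j=R.from_rotvec(r.get_tool_rot()).as_matrix()[:,1]
    t=np.arctan2(j[1],j[0])-UY
    return (t+np.pi/2+0.6)%np.pi-np.pi/2-0.6 if False else (t+0.5)%np.pi-0.5
def turn(d):
    q=np.array(r.get_joints(),float); q[5]-=d; r.move_j(q)
E
python3 - <<'E'
from h import *
c=np.array([.550,-.1925,0]); th=1.14
for a in(0,np.pi):
    q=r.ik(c+[0,0,.057],down(UY+th+a)); print(a,None if q is None else np.round(q,2))
a=min((x for x in(0,np.pi) if r.ik(c+[0,0,.057],down(UY+th+x)) is not None),key=lambda x:abs(r.ik(c+[0,0,.057],down(UY+th+x))[5]+th-.8))
rv=down(UY+th+a)
r.grip(.036,30); r.movep(c+[0,0,.17],rv)
g=r.move_l(c+[0,0,.058],velocity=.08,guard=6); print(g,r.get_position(),r.get_ft_force(),r.get_moment())
if not g:
    r.grip(0,35); r.pause(.1)
    print("w",r.get_width(),r.get_ft_force(),r.get_moment(),theta(),np.round(r.get_joints(),3))
print(r.get_time())
E
```

```text
0 [-0.    0.37 -0.4  -0.   -0.8  -2.06]
3.141592653589793 [-0.    0.37 -0.4   0.   -0.8   1.09]
False [ 0.5503768  -0.19253185  0.05854062] [0.9026669  0.27434142 0.06480517] [-0.011361    0.04269765  0.02930741]
w 0.009251151501060791 [0.09207962 5.90961696 1.99521311] [ 1.83586634 -0.14311675 -0.13291979] 1.1399740305717643 [-0.000e+00  3.710e-01 -4.010e-01 -1.000e-03 -7.990e-01  1.085e+00]
17.8417
```

```bash
sed -i 's/q\[5\]-=d/q[5]+=d/' h.py; python3 - <<'E'
from h import *
p=r.get_position(); o=np.array([-np.cos(UY),-np.sin(UY),0])
g=r.move_l(p+.008*o+[0,.001,0],velocity=.02,guard=8); q=r.get_position(); print("pull",g,(q-p)*1e3,r.get_ft_force(),r.get_width())
m0=r.get_moment()[2]
for k in range(16):
    turn(-.1); m=r.get_moment(); print(round(theta(),3),np.round(m,2),np.round(r.get_ft_force(),1))
    if abs(m[2]-m0)>.45: break
    if theta()<.12 and k>15: break
print(r.get_time(),r.get_width(),r.get_position())
E
```

```text
pull True [-0.0360461   0.09176238 -0.02324981] [ 1.15105541 -0.28086712  3.21929585] 0.00965692923190374
1.043 [ 0.39 -0.21 -0.01] [0.9 0.9 0.8]
0.947 [ 0.44 -0.22 -0.05] [1.  1.3 0.3]
0.852 [ 0.53 -0.27 -0.03] [-0.2  1.6  1. ]
0.758 [ 0.62 -0.27 -0.04] [0.3 1.8 0.6]
0.663 [ 0.62 -0.22 -0.07] [ 0.6  2.1 -0.1]
0.569 [ 0.58 -0.32 -0.08] [2.  1.  0.1]
0.475 [ 0.7  -0.34 -0.06] [1.5 2.2 1.2]
0.38 [ 0.72 -0.39 -0.12] [1.7 2.2 0.3]
0.286 [ 0.74 -0.38 -0.06] [0.6 0.7 0.1]
0.191 [ 0.77 -0.42 -0.02] [0.9 1.5 0.8]
0.097 [ 0.68 -0.45 -0.03] [ 0.9  1.5 -0.1]
0.003 [ 0.66 -0.5  -0.07] [0.8 2.1 1.4]
-0.091 [ 0.45 -0.47  0.84] [ 1.4  0.6 -1. ]
21.3083 0.01017381870241841 [ 0.55087292 -0.19144164  0.05818445]
```

```bash
python3 - <<'E'
from h import *
r.pause(.3); o=np.array([-np.cos(UY),-np.sin(UY),0])
for k in range(5):
    turn((1.54-theta())/(5-k)); print(round(theta(),3),np.round(r.get_moment(),2),np.round(r.get_ft_force(),1))
p=r.get_position(); g=r.move_l(p+.006*o,velocity=.02,guard=8); print("pull",g,(r.get_position()-p)*1e3,r.get_ft_force(),r.get_width(),theta(),r.get_position(),r.get_time())
T=[]
for n in("top","scene","wrist"):
    ci=r.camera_info(n);im=r.snapshot(n);cv2.imwrite(f"pics/e_{n}.png",im);T.append(im)
    for q in["wing","dosing_drawer_handle"]: print(n,q,[(np.round(d["location"]).tolist(),round(d["score"],2),np.round(at_z(ci,d["location"],.078),3)[:2].tolist()) for d in r.recognise(n,q)[:2]])
a=cv2.resize(T[0][90:290,160:460],None,fx=1.33,fy=1.33);b=cv2.resize(T[2],(400,300));c=cv2.resize(T[1][150:330,120:430],(400,232))
o=np.zeros((532,800,3),np.uint8);o[:266,:399]=a[:266,:399];o[:300,400:]=b;o[300:,:400]=c
cv2.imwrite("pics/end.png",o)
E
```

```text
0.227 [ 0.45 -0.32  0.08] [1.1 0.7 0.8]
0.549 [ 0.32 -0.28  0.07] [0.6 0.6 0.3]
0.872 [ 0.12 -0.22  0.08] [1.2 0.9 1.2]
1.199 [-0.18 -0.2   0.04] [ 0.7 -0.1  0.1]
1.533 [-0.37 -0.24  0.06] [ 0.1 -0.5  0.8]
pull True [-0.02159415 -0.03093853 -0.00958054] [1.32754038 0.11318016 1.26348111] 0.00975905640481203 1.53538762619577 [ 0.5505079  -0.19181074  0.05815735] 23.8667
top wing []
top dosing_drawer_handle [([160.0, 280.0], 0.66, [0.722, -0.013]), ([241.0, 341.0], 0.64, [0.503, -0.183])]
scene wing []
scene dosing_drawer_handle [([237.0, 220.0], 0.81, [0.562, -0.242])]
wrist wing [([260.0, 277.0], 0.76, [0.563, -0.193]), ([262.0, 278.0], 0.44, [0.562, -0.193])]
wrist dosing_drawer_handle [([181.0, 276.0], 0.69, [0.602, -0.196])]
```

View pics/end.png

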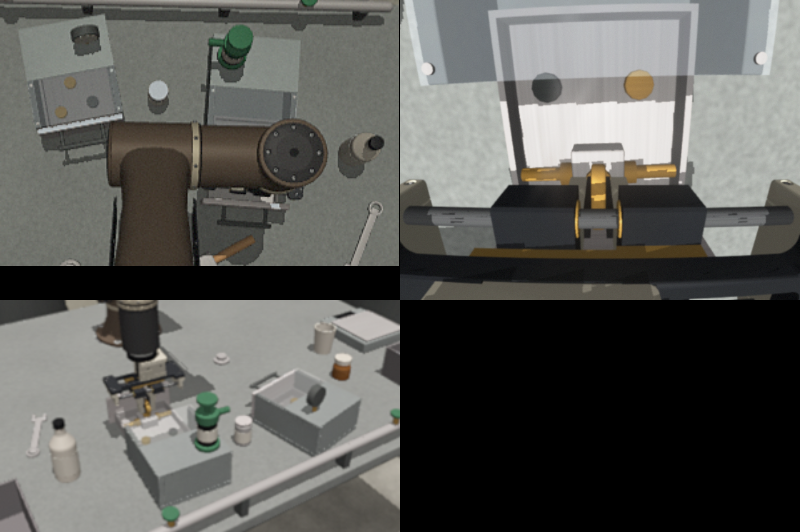

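The wrist view (top right) shows the wing at its (277,260) held between the fingers and lying along the unit's x. The drawer is out, the spares drawer is shut, and the loose things look unmoved. I'm handing in.

```bash
python3 - <<'E'
from h import *
print(theta(),r.get_width(),r.get_time()); r.close_job()
E
```

```text
1.5387823631322388 0.009869563178800743 24.3167
the job is handed in; nothing more can be done
```

I pulled the dosing drawer by its bar to its stop and turned the wing screw clockwise until it seated. I then backed it off a quarter turn and handed in at 24.3 s of 51 s, still holding the wing. No verdict was reported; the checks below are my own.

- **Drawer:** it travelled 125.6 mm and then stopped hard. Three later tugs moved it no further, the last one just before hand-in. I infer it started about 4 mm out, but did not measure that separately.
- **Seat:** the moment rose from under 0.15 to 0.84 N m between screw angles 0.00 and -0.09 rad, judged from the fingers' direction. This fits the unit's direction measured in the images.
- **Final setting:** the fingers stand at 1.54 rad for a target of 1.571 ± 0.22. If the wing slipped in the pads when it hit the seat, the screw could be up to 0.09 rad further, which is still within tolerance.
- **Grip:** the commanded force is 35 N and the opening reads 9.9 mm on the 10 mm wing. The grasp point is at 77 mm height, within a few mm of the grip point.
- **Surroundings:** in the last pictures the neighbouring drawer looks shut and the visible loose things look unmoved. I judged this by eye and did not measure it.
- **Disagreements:**
  - The two-view height of the wing top came out at 75–77 mm against the stated 87 mm, so I used the text's height. The handle's measured position led to the same wing position within about 2 mm.
  - The first estimate of the screw's starting angle was 1.03 rad and the closer one 1.16 rad. I gripped at 1.14 rad.
  - In the last top picture the network's best handle match (0.66) was false, and it missed the wing in the top and scene views because the arm hid it.

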